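# Roll the specimen trolley into the test bay and seat it

### The job

Roll the specimen trolley along the bench: push it straight ahead until both front castors trail straight, and only then steer it between the guides of the docking bay, over the floor rib and up against the rubber stop. Press the nose onto the stop with about 10 N for a second (never push on the bay with more than 20 N), then let go and leave the trolley parked there, at the stop and with its castors straight. Keep it on its wheels, do not lift it, and leave the weight, the jar and the spanner where they are.

Things in the scene. Friction and masses are not known exactly. Their poses are not given: they have to be found in the camera images.
- trolley: Low aluminium trolley, 0.7 to 1.05 kg, with a bolted-on steel magnet block and ring. Origin on the bench under the deck's centre; x to its front, y left, z up. Deck 170 (x) by 110 (y) mm, its top 46 and underside 36 mm above the bench. Front plate: full width, outer face at x = +85, 80 mm high. Block x -58 to +27, 82 mm high; ring up to 111 mm. Push bar at the rear. Rolling resistance about 1 N.
- handle (a point): Middle of the trolley's push bar, at x = -105, y = 0, z = 95 mm in the trolley's frame. Round black bar 10 mm thick along the trolley's y, 100 mm long, on two sloping posts at its ends; free above and on both sides, so it can be pinched from above with the fingers closing along the trolley's x. Axes as the trolley's.
- nose (a point): Middle of the front plate's outer face, at x = +85, y = 0, z = 63 mm in the trolley's frame; this meets the stop. Axes as the trolley's.
- castor_l (a joint): Swivel angle of the front left castor, rad: 0 when its wheel trails straight behind its pivot, positive anticlockwise from above, full turns counted on (6.28 is straight too). Pivot at x = +60, y = +38 mm in the trolley's frame, trail 16 mm. A dark 23 mm pointer on the deck turns with it and points from the pivot to its wheel. Starts at 0.8 to 2.5 rad; 70 mm of straight pushing brings it straight.
- castor_r (a joint): The same for the front right castor (pivot at y = -38 mm, own pointer), which starts at -0.8 to -2.5 rad.
- dock: Docking bay fixed to the bench. Origin on the bench in the middle of its inner end; x points into the bay (the way the trolley drives in), y left, z up. Two aluminium guides 55 mm high, inner faces at y = +-62 mm, straight from x = -130 mm to the end: 7 mm clear of the deck each side. Seated, the trolley's nose touches the stop pad, at x = -10 to 0 mm, trolley axes parallel to the bay's.
- stop: Adjustable stop on the bay's end wall: a rubber pad 50 mm wide, 53 to 73 mm above the bench, on a stiff screw. Origin and axes are the bay's. How far the screw is set differs and is not measured: the pad's face lies anywhere from x = -10 to 0 mm, facing -x, and does not give way under 20 N (about 1 mm). So the stop must be found by feel and the last push made by force.
- weight: Chrome test weight with a knob, 52 mm diameter, 74 mm high, loose; origin at the centre of its foot. Leave alone.
- jar: Clear lidded jar, 52 mm diameter, 70 mm high, loose; origin at the centre of its foot. Leave alone.
- spanner: Open-ended spanner, 150 mm, lying loose; origin under its middle, x along it. Leave alone.
- axle (a point): Middle of the fixed rear axle, at x = -60, y = 0, z = 14 mm in the trolley's frame, axes as the trolley's. Its two wheels (radius 14 mm, at y = +-38 mm) only roll along the trolley's x: the trolley cannot go sideways, it turns about this point.
- mouth (a point): Middle of the bay's mouth on the bench, at x = -180, y = 0 mm in the bay's frame, axes as the bay's. Here the flared ends of the guides stand about 180 mm apart; they narrow to 124 mm at x = -130 mm.
- rib (a point): Top of the round steel rib across the bay's floor, at x = -62.5, y = 0, z = 3 mm in the bay's frame; 3 mm high. The castors need about 2 to 5 N to climb it, with the nose from x = -32 to -22 mm, then run down and leave it at -11 mm. A jerk here passes; the stop pushes back for good. They stand past it when the trolley is seated.

How it is judged (in metres and radians):
On the way, in this order (a step that is already met when the one before it is completed fails the run):
1. outside the bay (nose more than 150 mm short of the stop), both castors trail straight within 0.25 rad ((value of joint castor_l between -0.25 and 0.25 rad or value of joint castor_l between 6.0332 and 6.5332 rad or value of joint castor_l between -6.5332 and -6.0332 rad) and (value of joint castor_r between -0.25 and 0.25 rad or value of joint castor_r between 6.0332 and 6.5332 rad or value of joint castor_r between -6.5332 and -6.0332 rad) and x of nose in the frame of dock below -0.15 m), for 0.2 s.
2. the nose, past the rib, is pressed on the stop with more than 5 N for 0.3 s (contact force between trolley and stop above 5 N and x of nose in the frame of dock above -0.0145 m), for 0.3 s.
At the end, for the whole second after the job is handed in: The trolley stands on its wheels in the bay, at rest and released, castors past the rib: nose at x = -14.5 mm or further in the bay's frame and within 12 mm of the bay's centre line, square to the bay within 0.1 rad, both castors straight within 0.35 rad (x of nose in the frame of dock above -0.0145 m and y of nose in the frame of dock between -0.012 and 0.012 m and angle between the x axis of trolley and the x axis of dock, either way round below 0.1 rad and height (world z) of trolley below 0.006 m and angle between trolley's own z axis and vertical below 0.05 rad and linear speed of trolley below 0.02 m/s and (value of joint castor_l between -0.35 and 0.35 rad or value of joint castor_l between 5.9332 and 6.6332 rad or value of joint castor_l between -6.6332 and -5.9332 rad) and (value of joint castor_r between -0.35 and 0.35 rad or value of joint castor_r between 5.9332 and 6.6332 rad or value of joint castor_r between -6.6332 and -5.9332 rad)); the robot touches nothing.
It fails at once if the trolley pushes on the bay or its stop with more than 20 N (contact force between trolley and dock above 20 N).
It fails at once if the trolley is lifted (more than 15 mm) or tipped (more than 0.15 rad) (height (world z) of trolley above 0.015 m or angle between trolley's own z axis and vertical above 0.15 rad).
It fails at once if the weight, the jar or the spanner is moved by more than 20 mm (distance of any of weight, jar, spanner from where it was at the start of the episode above 0.02 m).
It also fails if it takes over 72 s, if anything falls off the work surface, if the arm or the gripper's body presses on something with over 40 N, if the wrist force passes 120 N, or if a joint passes its speed limit or range.

### The arm

A 6-joint arm with a two-finger parallel gripper is mounted at the origin on the work surface. World frame = base frame: x ahead of the robot, y to its left, z up, the work surface at z = 0. Lengths are in m, angles in degrees, forces in N, time in s.
With the tool pointing down it reaches from about 0.35 to 0.925 m from the base axis. Payload 6.4 kg.
Tool frame: the origin (TCP) lies at the very end of the fingers, on their centre line; the grasp point (between the pads) lies behind it (bot.hold_point_z is the z of the grasp point in the tool frame, in m); z points along the fingers, y is the line along which they close (so a half turn about z gives the same grasp; the last joint's range is limited). The gripper opens to 85 mm and grips with 20 to 120 N. Pads are 22 mm wide; open, the fingers measure 114 mm over their backs; the gripper's body (76 mm by 85 mm) begins 54 mm behind the grasp point. The pads swing forward as they close: fully open they stand 13 mm farther back than shut.
Start: joints at [-77.928, 14.043, 89.255, -0, 76.702, -9.975], TCP at [0.244, -0.602, 0.231] pointing down, gripper open.
Joint ranges: [-179.41, 179.41], [-58.25, 129.5], [7.25, 145.43], [-54.29, 234.29], [11.92, 165.04], [-157.13, 157.13]. Speed limits (degrees/s): [147.25, 147.25, 180, 180, 180, 180].

### API

Orientations are given as [roll, pitch, yaw] about the fixed x, y, z axes, in that order (R = Rz(yaw) Ry(pitch) Rx(roll)).
In Python, from cell import telemetry, camera, workorder, nets, bot gives the robot as it stands.
- The arm moves only by the shell command python3 -m jog 'ROWS' [OPENING] [FORCE]. ROWS is a JSON object whose one key "targets" holds a list of rows, each a list of 2 entries, a list of its own where there are three numbers: the shift along the tool's x, y, z in cm, then the turn, a rotation vector about the tool's x, y, z in degrees. A call has 1 to 8 rows; each row is the pose to reach, as a shift and turn from the pose commanded when the call began, along the tool's axes at that moment; what a row does not reach only later rows make up. A row lasts 1/10 s, in which the tool goes at most 50 mm and 8.59 degrees, less where a joint would pass 70% of its speed; a pose out of reach is approached as far as the arm can. A call with a gripper value outside its range is refused whole. OPENING is the finger opening in cm, from 0 to 8.54, set as the call begins (- or left out, the last holds). The fingers move at their own pace and stop on an object; FORCE is the grip in N (left out, the last holds). Time passes only in rows, so rows that repeat a pose let the fingers close. It gives the time, the measured TCP pose, the force, the opening and the grip force at its end, in the units of the state.
- telemetry.get_state(): the state, without advancing time (a new reading comes with each control period).
- camera(name): name is "side" or "top" or "wrist"; returns a dict with "image" (400x640x3 uint8, blue, green, red), "range_z" (400x640 float32, m along the optical axis (not along the pixel's ray), 0 where there is no reading), "camera_matrix" (3x3 intrinsics, pixels), "rvec" (rotation vector, rad) and "tvec" (3), from world to camera coordinates, as OpenCV has them; the wrist camera has in their place "tool_from_camera" (4x4, takes a point from camera to tool coordinates, whose origin is the TCP and whose axes are the flange's). Camera axes: x right, y down, z forward; pixel columns grow to the right and rows downward; lengths in m; the calibration is good to about 2 mm. A picture is of the moment at which its call begins: read the wrist's pose just before it.
- workorder.job_done(): hands the job in; it is judged then, once.
Trained networks look in a picture, given as the dict that the camera call returned (one of the last four; its "shot" number tells which), for a name from the list of things; names that differ only in an ending like _2 or _b are one class to them, and where a whole thing is asked for, a point or a joint stands for the part that bears it (a point fixed in the world has none). Each returns a list of dicts, best first, with "confidence" (0 to 1); they miss things now and then, are a little off and sometimes report something else, mostly with a low value. They report only what shows in the picture. A call takes as long as a camera call.
- nets.spot_in(picture, query): "centre" ([row, column] as shares, 0 to 1, of the picture: columns of its width, rows of its height, amid what is visible of it).
- nets.pinpoint(picture, query): "centre" ([row, column] as shares, 0 to 1, of the picture: columns of its width, rows of its height: a listed point, or the origin of a listed thing).
The state is a dict: "clock": time; "joints": joint angles; "qd": joint speeds; "joint_torque": joint torques, N m; "eef_pos": TCP position; "eef_rot": TCP orientation; "ft_force": force on the tool from outside, world axes, zero at the start; "wrist_torque": the same for the moment, N m; "width": finger opening in m; "grasp_force": force on a finger pad.
Only numpy, scipy, OpenCV 4.12 (cv2) and the standard library are available. Lean on these libraries where they do the work, as an engineer would, in place of code of your own. Each camera call takes 0.05 s, during which the arm holds its last target. There are 200 camera calls.

## Working session

There is one attempt and no reset: what is moved stays moved. The work goes in short steps, Python scripts to look and compute and a shell command to move; the robot and the scene stay as the last step left them, time stands still between calls to the robot, and variables do not carry over. Pictures are saved under pics/ and viewed, at most 10 in all, crops included, and the job is handed in when it is done.

```bash
ls; mkdir -p pics; cat > h.py <<'E'
import numpy as np,cv2
from cell import telemetry,camera,workorder,nets,bot
from scipy.spatial.transform import Rotation as R
def ext(p):
    if 'rvec' in p:
        M=np.eye(4);M[:3,:3]=cv2.Rodrigues(np.array(p['rvec'],float))[0];M[:3,3]=np.ravel(p['tvec']);return np.linalg.inv(M)
    s=telemetry.get_state();T=np.eye(4);T[:3,:3]=R.from_euler('xyz',s['eef_rot'],degrees=True).as_matrix();T[:3,3]=s['eef_pos']
    return T@np.array(p['tool_from_camera'])
def onz(p,c,z,M=None):
    "share centre [row,col] -> world point on plane z"
    M=ext(p) if M is None else M;K=np.array(p['camera_matrix'])
    d=M[:3,:3]@np.linalg.inv(K)@[c[1]*640,c[0]*400,1];o=M[:3,3]
    return o+d*(z-o[2])/d[2]
def proj(p,w):
    M=np.linalg.inv(ext(p));c=M[:3,:3]@np.array(w)+M[:3,3];u=np.array(p['camera_matrix'])@c;return u[:2]/u[2]
E
python3 - <<'E'
from h import *
print(telemetry.get_state(),bot.hold_point_z)
Z=dict(trolley=0,handle=.095,nose=.063,axle=.014,castor_l=.046,castor_r=.046,dock=0,mouth=0,rib=.003,weight=0,jar=0,spanner=0,stop=.063)
for n in('top','side'):
    p=camera(n);cv2.imwrite(f'pics/{n}0.png',p['image'])
    print(n,ext(p)[:3,3])
    for q,z in Z.items():
        try: r=nets.pinpoint(p,q)[:2]
        except Exception as e: print(q,e);continue
        print(q,[(round(a['confidence'],2),onz(p,a['centre'],z)[:2].round(4).tolist(),[int(a['centre'][1]*640),int(a['centre'][0]*400)]) for a in r])
E
```

```text
pics
{'clock': 0.0, 'joints': array([-7.79296852e+01,  1.40837574e+01,  8.93270047e+01, -1.09056522e-04,
        7.67023867e+01, -9.97574130e+00]), 'qd': array([ 0.06158745, -0.07211396,  0.03675688, -0.08454834, -0.00687078,
        0.0931355 ]), 'joint_torque': array([-3.75264244e-04, -4.29508674e+01, -3.26135480e+01, -1.61258295e-04,
        5.45423667e-03, -1.21953127e-05]), 'eef_pos': array([ 0.24385574, -0.60190239,  0.23016473]), 'eef_rot': array([-1.79888544e+02, -1.94964101e-02,  2.20460623e+01]), 'ft_force': array([0.31132612, 0.02864466, 0.08595087]), 'wrist_torque': array([0.01164767, 0.02046545, 0.01865629]), 'grasp_force': 0.0, 'width': 0.08566319193360002} -0.0187
top [0.5218448  0.02926218 1.19416587]
trolley [(0.58, [0.5168, -0.2445], [413, 241])]
handle [(0.8, [0.5322, -0.3416], [459, 237])]
nose [(0.63, [0.5222, -0.153], [384, 239])]
axle [(0.77, [0.5211, -0.2968], [433, 240]), (0.44, [0.5516, 0.287], [222, 225])]
castor_l it knows: axle, dock, handle, jar, mouth, nose, rib, spanner, stop, trolley, weight
castor_r it knows: axle, dock, handle, jar, mouth, nose, rib
[... 480 characters left out ...]
231, -0.2408], [382, 164])]
handle [(0.89, [0.5325, -0.3564], [386, 117])]
nose [(0.8, [0.5298, -0.1612], [378, 162])]
axle [(0.56, [0.5402, -0.3083], [379, 147])]
castor_l it knows: axle, dock, handle, jar, mouth, nose, rib, spanner, stop, trolley, weight
castor_r it knows: axle, dock, handle, jar, mouth, nose, rib, spanner, stop, trolley, weight
dock [(0.77, [0.5457, 0.2857], [342, 316])]
mouth [(0.63, [0.5695, 0.0979], [347, 245])]
rib [(0.57, [0.5561, 0.2217], [343, 288])]
weight [(0.78, [0.5206, 0.4257], [341, 391])]
jar [(0.75, [0.7522, 0.0007], [286, 206]), (0.48, [0.5505, 0.2832], [340, 315])]
spanner [(0.73, [0.7401, -0.2465], [313, 154])]
stop [(0.88, [0.5391, 0.3225], [342, 317])]
```

```bash
python3 - <<'E'
import cv2
a=cv2.imread('pics/top0.png')[90:330,140:540]
cv2.imwrite('pics/top0c.png',cv2.resize(a,None,fx=2,fy=2,interpolation=cv2.INTER_CUBIC))
E
```

```text
(no output)
```

View pics/top0c.png

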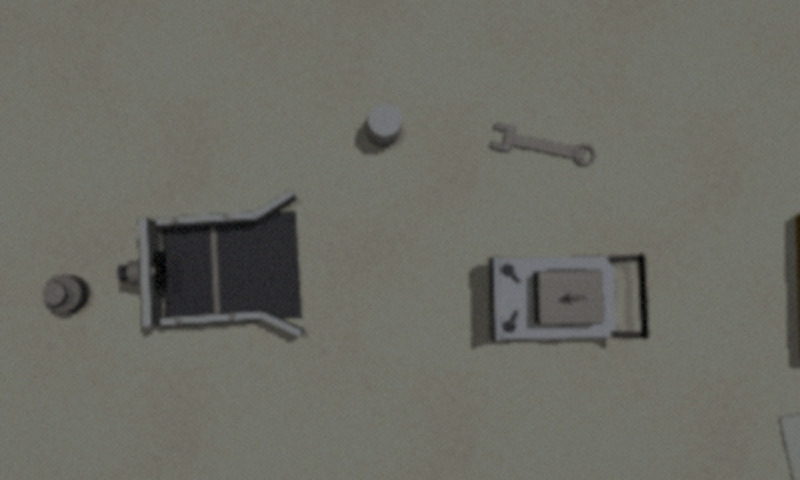

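The top view shows the trolley on the right with its arrow and front plate facing left (crop about 495,300), its handle bar at about 646,296, and the bay on the left at 160-300 × 215-330. The mouth faces right. The jar (383,125) and spanner (540,145) lie clear of the path. Next I refine both axes from depth.

```bash
cat >> h.py <<'E'
def cloud(p,M=None):
    M=ext(p) if M is None else M;K=np.array(p['camera_matrix']);z=p['range_z'];v,u=np.nonzero(z>0);d=z[v,u]
    c=np.c_[(u-K[0,2])/K[0,0]*d,(v-K[1,2])/K[1,1]*d,d];return c@M[:3,:3].T+M[:3,3]
E
python3 - <<'E'
from h import *
p=camera('top');C=cloud(p);print(np.array(p['camera_matrix'])[0,0])
b=C[(abs(C[:,0]-.52)<.35)&(abs(C[:,1])<.1)];print('bench z',np.median(b[:,2]),b[:,2].std())
def rect(m,n):
    r=cv2.minAreaRect(C[m][:,:2].astype(np.float32));print(n,m.sum(),r)
t=(abs(C[:,0]-.525)<.12)&(abs(C[:,1]+.25)<.16)
rect(t&(C[:,2]>.03),'trolley all');rect(t&(C[:,2]>.03)&(C[:,1]>-.335),'trolley deck')
rect(t&(C[:,2]>.07)&(C[:,1]<-.33),'bar')
d=(abs(C[:,0]-.55)<.15)&(C[:,1]>.05)&(C[:,1]<.37)
g=d&(C[:,2]>.04)&(C[:,2]<.065)
for s,n in((1,'far'),(-1,'near')):
    q=C[g&(s*(C[:,0]-.55)>.03)&(C[:,1]>.155)&(C[:,1]<.27)]
    f=np.polyfit(q[:,1],q[:,0],1);print(n,len(q),'slope deg',np.degrees(np.arctan(f[0])),'x@.2',np.polyval(f,.2),'rng',q[:,0].min(),q[:,0].max())
rect(d&(C[:,2]>.04),'dock')
w=camera('wrist');print(np.round(w['tool_from_camera'],3),np.array(w['camera_matrix'])[0])
E
```

```text
425.52681567730684
bench z -0.0006470462310403935 0.13281026718715555
trolley all 2839 ((0.5281392335891724, -0.2531575560569763), (0.10946837812662125, 0.19620978832244873), 1.9255783557891846)
trolley deck 2643 ((0.5279320478439331, -0.24588491022586823), (0.10947402566671371, 0.18167012929916382), 1.8976839780807495)
bar 217 ((0.5312777757644653, -0.34101054072380066), (0.1071508526802063, 0.021025963127613068), 0.3807276487350464)
far 177 slope deg -5.472989195469344 x@.2 0.625587532787157 rng 0.61526036580681 0.637210169856354
near 168 slope deg -5.07578892860194 x@.2 0.49171090627750913 rng 0.4822683643304071 0.500399429848821
dock 1208 ((0.5576586723327637, 0.2216336578130722), (0.19621609151363373, 0.23650571703910828), 5.009092330932617)
[[ 0.    -0.966 -0.26   0.067]
 [ 1.     0.    -0.    -0.   ]
 [ 0.    -0.26   0.966 -0.143]
 [ 0.     0.     0.     1.   ]] [335.65954646   0.         326.02668786]
```

```bash
python3 -m jog '{"targets":[[[4,-1.4,0.3],[0,0,2]],[[9,-3.2,0.8],[0,0,5]],[[14,-5,1.2],[0,0,8]],[[19,-6.8,1.6],[0,0,11]],[[24,-8.6,2],[0,0,14]],[[29,-10.4,2.4],[0,0,17]],[[33.5,-12,2.8],[0,0,19]],[[36.2,-13,3],[0,0,20]]]}' 4.2 40
python3 -m jog '{"targets":[[[0,0,0],[0,0,0]],[[0,0,0],[0,0,0]],[[0,0,0],[0,0,0]]]}'
python3 - <<'E'
from h import *
s=telemetry.get_state();p=camera('wrist');cv2.imwrite('pics/w1.png',p['image']);print(s['eef_pos'],s['eef_rot'],s['width'])
for q,z in dict(handle=.095,axle=.014,nose=.063,trolley=0).items():
    print(q,[(round(a['confidence'],2),onz(p,a['centre'],z).round(4)) for a in nets.pinpoint(p,q)[:2]])
C=cloud(p);b=C[(C[:,2]>.088)&(C[:,2]<.11)&(C[:,1]<-.32)&(C[:,1]>-.37)]
print(len(b),cv2.minAreaRect(b[:,:2].astype(np.float32)) if len(b) else '',b[:,2].max())
E
```

```text
clock: 2.1
eef_pos: [0.5323, -0.3441, 0.2012]
eef_rot: [180.0, -0.0, 2.0]
ft_force: [0.2, -0.3, 0.3]
width: 0.0422
grasp_force: 0.0
clock: 2.4
eef_pos: [0.5303, -0.3468, 0.2014]
eef_rot: [180.0, 0.0, 2.0]
ft_force: [0.8, -0.4, 0.6]
width: 0.042
grasp_force: 0.0
[ 0.53026183 -0.34676933  0.20139647] [1.79980428e+02 6.20384216e-03 2.00291543e+00] 0.04198069384486597
handle [(0.62, array([ 0.5318, -0.348 ,  0.095 ]))]
axle [(0.74, array([ 0.532 , -0.3043,  0.014 ]))]
nose [(0.94, array([ 0.5255, -0.1576,  0.063 ]))]
trolley [(0.97, array([ 0.5266, -0.2387,  0.    ]))]
1895 ((0.5310595035552979, -0.3454251289367676), (0.1091017872095108, 0.013504857197403908), 2.0105583667755127) 0.1021493387135387
```

View pics/w1.png

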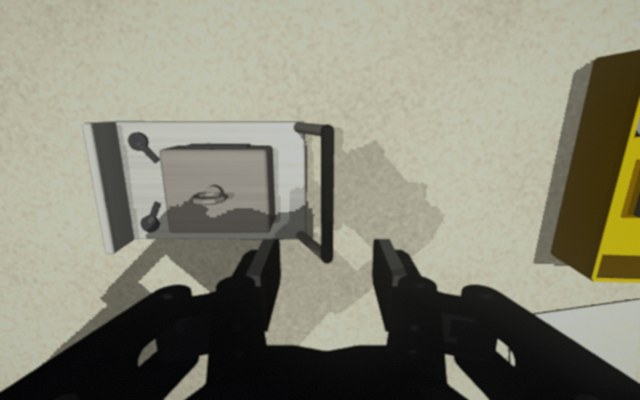

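The wrist picture shows the bar from (330,130) to (327,258) between the open fingers, with both castor pointers slanting inward. The fitted heading is 92.0° and the handle is at (0.531, -0.346). I go down and grip.

```bash
python3 -m jog '{"targets":[[[0.1,-0.1,3],[0,0,0]],[[0.1,-0.1,6],[0,0,0]],[[0.1,-0.1,8.5],[0,0,0]],[[0.1,-0.1,10.5],[0,0,0]],[[0.1,-0.1,11.7],[0,0,0]],[[0.1,-0.1,12.2],[0,0,0]],[[0.1,-0.1,12.3],[0,0,0]],[[0.1,-0.1,12.3],[0,0,0]]]}'
python3 -m jog '{"targets":[[[0,0,0],[0,0,0]],[[0,0,0],[0,0,0]],[[0,0,0],[0,0,0]],[[0,0,0],[0,0,0]],[[0,0,0],[0,0,0]],[[0,0,0],[0,0,0]]]}' 0.4 60
```

```text
clock: 3.45
eef_pos: [0.5322, -0.3456, 0.0794]
eef_rot: [179.9, -0.1, 2.0]
ft_force: [0.2, 0.2, -0.3]
width: 0.0421
grasp_force: 0.0
clock: 4.05
eef_pos: [0.5323, -0.3457, 0.0793]
eef_rot: [179.9, -0.1, 2.0]
ft_force: [-0.6, -1.2, 5.3]
width: 0.008
grasp_force: 58.9
```

```bash
python3 -m jog '{"targets":[[[0,-0.2,0],[0,0,0]],[[0,-0.5,0],[0,0,0]],[[0,-0.9,0],[0,0,0]],[[0,-1.3,0],[0,0,0]],[[0,-1.7,0],[0,0,0]],[[0,-2.1,0],[0,0,0]],[[0,-2.5,0],[0,0,0]],[[0,-2.9,0],[0,0,0]]]}'
python3 -m jog '{"targets":[[[0,-0.4,0],[0,0,0]],[[0,-0.8,0],[0,0,0]],[[0,-1.2,0],[0,0,0]],[[0,-1.6,0],[0,0,0]],[[0,-2.0,0],[0,0,0]],[[0,-2.4,0],[0,0,0]],[[0,-2.8,0],[0,0,0]],[[0,-3.1,0],[0,0,0]]]}'
python3 -m jog '{"targets":[[[0,0,0],[0,0,0]],[[0,0,0],[0,0,0]],[[0,0,0],[0,0,0]]]}'
python3 - <<'E'
from h import *
s=telemetry.get_state();p=camera('wrist');print(s['eef_pos'],s['eef_rot'])
cv2.imwrite('pics/w2.png',p['image'])
for q,z in dict(nose=.063,axle=.014,trolley=0,mouth=0,rib=.003,dock=0).items():
    print(q,[(round(a['confidence'],2),onz(p,a['centre'],z).round(4)) for a in nets.pinpoint(p,q)[:2]])
t=camera('top')
for q,z in dict(nose=.063,handle=.095,trolley=0,mouth=0,rib=.003,dock=0).items():
    print(q,[(round(a['confidence'],2),onz(t,a['centre'],z).round(4)) for a in nets.pinpoint(t,q)[:2]])
C=cloud(t);g=(abs(C[:,0]-.55)<.15)&(C[:,1]>.05)&(C[:,2]>.04)&(C[:,2]<.065)
for sg in(1,-1):
    q=C[g&(sg*(C[:,0]-.5586+.09*(C[:,1]-.2))>.03)&(sg*(C[:,0]-.5586+.09*(C[:,1]-.2))<.085)&(C[:,1]>.16)&(C[:,1]<.26)]
    f=np.polyfit(q[:,1],q[:,0],1);print(len(q),np.degrees(np.arctan(f[0])),np.polyval(f,.2))
E
```

```text
clock: 4.85
eef_pos: [0.5313, -0.3168, 0.0793]
eef_rot: [179.9, -0.1, 2.1]
ft_force: [0.6, -2.0, 4.5]
width: 0.0077
grasp_force: 58.9
clock: 5.65
eef_pos: [0.5302, -0.2857, 0.0793]
eef_rot: [179.9, -0.1, 2.1]
ft_force: [-0.3, -1.6, 5.6]
width: 0.0077
grasp_force: 58.9
clock: 5.95
eef_pos: [0.5301, -0.2853, 0.0792]
eef_rot: [180.0, -0.1, 2.1]
ft_force: [-0.2, 0.4, 6.6]
width: 0.0079
grasp_force: 58.9
[ 0.53014327 -0.2852845   0.07915737] [ 1.79961156e+02 -7.11937246e-02  2.05583405e+00]
nose []
axle []
trolley [(0.76, array([ 0.5242, -0.1784,  0.    ]))]
mouth []
rib []
dock []
nose [(0.88, array([ 0.5194, -0.0943,  0.063 ]))]
handle [(0.88, array([ 0.5296, -0.2763,  0.095 ])), (0.66, array([0.5401, 0.2684, 0.095 ]))]
trolley [(0.77, array([ 0.5221, -0.1907,  0.    ])), (0.41, array([ 0.5343, -0.3049,  0.    ]))]
mouth [(0.87, array([0.5734, 0.0985, 0.    ]))]
rib [(0.95, array([0.5531, 0.2211, 0.003 ]))]
dock [(0.68, array([0.5523, 0.2867, 0.    ])), (0.65, array([ 0.5225, -0.0987,  0.    ]))]
153 -5.120803541315582 0.625505188134683
146 -4.983009413374111 0.49156896106680414
```

View pics/w2.png

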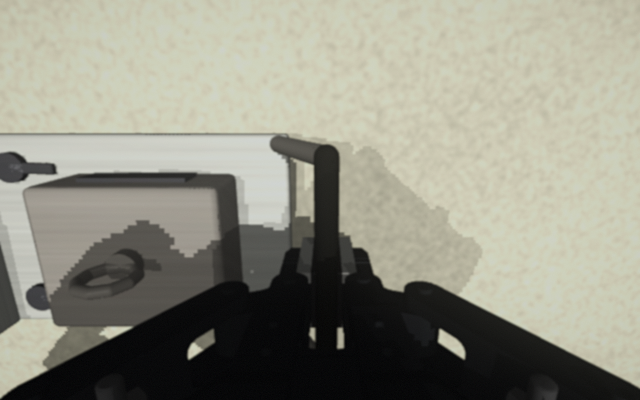

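The right castor's pointer (12,167)→(55,168) trails straight. The left one (dot at 38,297) is half hidden by the block, so I push 10 mm more for safety and plan the steering path.

```bash
python3 -m jog '{"targets":[[[0,-0.3,0],[0,0,0]],[[0,-0.6,0],[0,0,0]],[[0,-0.9,0],[0,0,0]],[[0,-1.1,0],[0,0,0]],[[0,-1.2,0],[0,0,0]],[[0,-1.2,0],[0,0,0]],[[0,-1.2,0],[0,0,0]],[[0,-1.2,0],[0,0,0]]]}'
cat > plan.py <<'E'
from h import *
from scipy.optimize import minimize
D=np.array([.5508,.2865]);TD=np.radians(95.05)
u=np.array([np.cos(TD),np.sin(TD)]);n=np.array([-u[1],u[0]])
def pose(off=0.):
    "axle x,y,heading in the dock frame from the tool pose"
    s=telemetry.get_state();th=np.radians(s['eef_rot'][2]+90+off);a=s['eef_pos'][:2]+.045*np.array([np.cos(th),np.sin(th)])-D
    return a@u,a@n,th-TD
def run(k,a0,ds):
    k=np.interp(np.arange(len(k)*10)/10,np.arange(len(k)),k);th=a0[2]+np.cumsum(k)*ds;tm=th-k*ds/2
    return np.c_[a0[0]+np.cumsum(np.cos(tm))*ds,a0[1]+np.cumsum(np.sin(tm))*ds,th]
half=lambda x:np.interp(x,[-.19,-.18,-.13,0],[1,.090,.062,.062])
def clear(P):
    m=[]
    for cx,cy in((.145,.055),(.145,-.055),(.06,.055),(.06,-.055),(-.03,.055),(-.03,-.055)):
        c,s=np.cos(P[:,2]),np.sin(P[:,2]);m.append(half(P[:,0]+c*cx-s*cy)-abs(P[:,1]+s*cx+c*cy))
    return np.array(m)
def solve(a0,xe=-.165,N=12):
    ds=(xe-a0[0])*1.03/(N*10)
    def cost(k):
        P=run(k,a0,ds);m=clear(P).min(0)
        return (20*(k**2).mean()*1e-3+30*(np.diff(np.r_[0,k])**2).mean()*1e-3+ 1e5*P[-1,1]**2+1e4*P[-1,2]**2
          +2e4*(P[P[:,0]>-.24][:,1]**2).mean()+2e3*(P[P[:,0]>-.24][:,2]**2).mean()+3e5*(np.clip(.009-m,0,1)**2).sum()/10)
    r=minimize(cost,np.zeros(N),method='L-BFGS-B',bounds=[(-9,9)]*N,options=dict(maxiter=600,maxfun=60000))
    return r,run(r.x,a0,ds),ds
def rows(P,a0,step,ds):
    "handle shift in present tool axes (cm) and turn (deg about tool z) at every step"
    h=lambda p:np.array([p[0]-.045*np.cos(p[2]),p[1]-.045*np.sin(p[2])])
    for i in range(int(round(step/ds))-1,len(P),int(round(step/ds))):
        d=h(P[i])-h(a0);c,s=np.cos(a0[2]),np.sin(a0[2]);f,l=c*d[0]+s*d[1],-s*d[0]+c*d[1]
        print('x%+.2f y%+.2f turn%+.1f'%(-100*l,-100*f,-np.degrees(P[i,2]-a0[2])),P[i].round(3),clear(P)[:,i].min().round(3))
E
python3 - <<'E'
from plan import *
a0=pose();print(np.round(a0,4),telemetry.get_state()['ft_force'])
r,P,ds=solve(a0);print(r.fun,r.x.round(1),clear(P).min(),ds)
rows(P,a0,.008,ds)
E
```

```text
clock: 7.45
eef_pos: [0.5298, -0.2736, 0.0792]
eef_rot: [179.9, -0.1, 2.1]
ft_force: [0.6, -0.6, 5.9]
width: 0.0075
grasp_force: 58.9
[-0.5111  0.0679 -0.0523] [ 0.64823563 -0.57907123  5.85810872]
nan [0. 0. 0. 0. 0. 0. 0. 0. 0. 0. 0. 0.] -0.04094853121528719 0.0029709067969360364
x+0.00 y-0.89 turn-0.0 [-0.502  0.067 -0.052] 0.876
x+0.00 y-1.78 turn-0.0 [-0.493  0.067 -0.052] 0.877
x-0.00 y-2.67 turn-0.0 [-0.484  0.066 -0.052] 0.877
x-0.00 y-3.57 turn-0.0 [-0.476  0.066 -0.052] 0.877
x-0.00 y-4.46 turn-0.0 [-0.467  0.066 -0.052] 0.878
x+0.00 y-5.35 turn-0.0 [-0.458  0.065 -0.052] 0.878
x-0.00 y-6.24 turn-0.0 [-0.449  0.065 -0.052] 0.879
x-0.00 y-7.13 turn-0.0 [-0.44   0.064 -0.052] 0.879
x-0.00 y-8.02 turn-0.0 [-0.431  0.064 -0.052] 0.88
x+0.00 y-8.91 turn-0.0 [-0.422  0.063 -0.052] 0.88
x+0.00 y-9.80 turn-0.0 [-0.413  0.063 -0.052] 0.881
x+0.00 y-10.70 turn-0.0 [-0.404  0.062 -0.052] 0.881
x+0.00 y-11.59 turn-0.0 [-0.395  0.062 -0.052] 0.882
x+0.00 y-12.48 turn-0.0 [-0.387  0.061 -0.052] 0.882
x+0.00 y-13.37 turn-0.0 [-0.378  0.061 -0.052] 0.883
x+0.00 y-14.26 turn-0.0 [-0.369  0.
[... 803 characters left out ...]
53 -0.052] -0.039
x-0.00 y-28.52 turn-0.0 [-0.226  0.053 -0.052] -0.038
x-0.00 y-29.41 turn-0.0 [-0.217  0.053 -0.052] -0.038
x-0.00 y-30.30 turn-0.0 [-0.209  0.052 -0.052] -0.037
x-0.00 y-31.19 turn-0.0 [-0.2    0.052 -0.052] -0.038
x-0.00 y-32.09 turn-0.0 [-0.191  0.051 -0.052] -0.041
x-0.00 y-32.98 turn-0.0 [-0.182  0.051 -0.052] -0.04
x+0.00 y-33.87 turn-0.0 [-0.173  0.05  -0.052] -0.04
x+0.00 y-34.76 turn-0.0 [-0.164  0.05  -0.052] -0.039
x+0.00 y-35.65 turn-0.0 [-0.155  0.049 -0.052] -0.039plan.py:23: RuntimeWarning: Mean of empty slice.
  +2e4*(P[P[:,0]>-.24][:,1]**2).mean()+2e3*(P[P[:,0]>-.24][:,2]**2).mean()+3e5*(np.clip(.009-m,0,1)**2).sum()/10)
  ret = ret.dtype.type(ret / rcount)
```

```bash
sed -i 's/\.009-m/.006-m/; s/(P\[P\[:,0\]>-.24\]\[:,1\]\*\*2).mean()/((P[:,0]>-.24)*P[:,1]**2).mean()/; s/(P\[P\[:,0\]>-.24\]\[:,2\]\*\*2).mean()/((P[:,0]>-.24)*P[:,2]**2).mean()/' plan.py
sed -i 's/\[-.19,-.18,-.13,0\],\[1,.090/[-.25,-.18,-.13,0],[.13,.090/' plan.py
python3 - <<'E'
from plan import *
a0=pose()
r,P,ds=solve(a0);print(r.fun,r.x.round(1),clear(P).min(),ds)
rows(P,a0,.006,ds)
E
```

```text
0.3844735771029791 [-1.9 -4.7 -4.7 -2.9 -0.4  2.3  4.5  5.5  3.6 -0.4 -0.1  0.1] 0.005533527730537745 0.0029709067969360364
x-0.05 y-0.59 turn+0.7 [-0.505  0.068 -0.065] 0.006
x-0.11 y-1.19 turn+1.6 [-0.499  0.067 -0.08 ] 0.006
x-0.17 y-1.79 turn+2.7 [-0.493  0.067 -0.099] 0.006
x-0.24 y-2.39 turn+4.0 [-0.487  0.066 -0.122] 0.006
x-0.31 y-2.99 turn+5.4 [-0.482  0.065 -0.147] 0.006
x-0.37 y-3.59 turn+7.1 [-0.476  0.064 -0.176] 0.006
x-0.41 y-4.20 turn+8.7 [-0.47   0.063 -0.204] 0.007
x-0.44 y-4.81 turn+10.3 [-0.464  0.062 -0.232] 0.008
x-0.45 y-5.41 turn+11.9 [-0.458  0.06  -0.26 ] 0.009
x-0.44 y-6.02 turn+13.5 [-0.453  0.059 -0.288] 0.01
x-0.42 y-6.63 turn+15.1 [-0.447  0.057 -0.316] 0.011
x-0.36 y-7.23 turn+16.6 [-0.441  0.055 -0.342] 0.013
x-0.29 y-7.83 turn+17.9 [-0.436  0.053 -0.365] 0.015
x-0.19 y-8.42 turn+19.1 [-0.43   0.051 -0.386] 0.017
x-0.07 y-9.01 turn+20.2 [-0.425  0.048 -0.405] 0.019
x+0.07 y-9.59 turn+21.1 [-0.419  0.046 -0.421] 0.021
x+0.23 y-10.17 turn+21.9 [-0.414  0.044 -0.435] 0.024
x+0.41 y-10.73 turn+22.5 [-0.408  0.041 -0.445] 0.026
x+0.61 y-11.30 turn+22.9 [-0
[... 1511 characters left out ...]
.001] 0.007
x+5.55 y-27.65 turn-2.9 [-0.238  0.    -0.001] 0.007
x+5.51 y-28.24 turn-2.9 [-0.232  0.    -0.002] 0.007
x+5.48 y-28.83 turn-2.8 [-0.226  0.    -0.003] 0.007
x+5.45 y-29.43 turn-2.8 [-0.22   0.    -0.004] 0.007
x+5.42 y-30.02 turn-2.8 [-0.214  0.    -0.004] 0.007
x+5.39 y-30.61 turn-2.8 [-0.208  0.    -0.004] 0.007
x+5.36 y-31.21 turn-2.8 [-0.202  0.    -0.004] 0.007
x+5.33 y-31.80 turn-2.8 [-0.196  0.    -0.003] 0.007
x+5.31 y-32.39 turn-2.9 [-0.19   0.    -0.003] 0.007
x+5.28 y-32.99 turn-2.9 [-0.184  0.    -0.002] 0.007
x+5.25 y-33.58 turn-2.9 [-0.178  0.    -0.001] 0.007
x+5.22 y-34.17 turn-3.0 [-0.173  0.    -0.001] 0.007
x+5.20 y-34.77 turn-3.0 [-0.167  0.    -0.   ] 0.007
```

```bash
cat > step.py <<'E'
from plan import *
import sys
a0=pose();s=telemetry.get_state();print(np.round(a0,4),s['ft_force'].round(1),s['wrist_torque'].round(2),s['eef_pos'].round(4),s['eef_rot'].round(2))
t=camera('top');C=cloud(t);e=np.array(s['eef_pos'][:2]);h=np.radians(s['eef_rot'][2]+90);f=np.array([np.cos(h),np.sin(h)])
q=(C[:,:2]-e);al=q@f;la=q@[-f[1],f[0]]
m=(al>.1)&(al<.205)&(abs(la)<.09)&(C[:,2]>.03)&(C[:,2]<.095)&((C[:,:2]-D)@u<-.19)
r=cv2.minAreaRect(np.c_[al,la][m].astype(np.float32)) if m.sum()>20 else None;print('trolley in tool frame',r)
for b in nets.pinpoint(t,'nose')[:1]: w=onz(t,b['centre'],.063)[:2];print('nose dock',(w-D)@u,(w-D)@n,'expect',a0[0]+.145*np.cos(a0[2]),a0[1]+.145*np.sin(a0[2]))
r,P,ds=solve(a0,float(sys.argv[1]),12);print(r.fun,r.x.round(1),clear(P).min(),ds)
rows(P,a0,.006,ds)
E
python3 -m jog '{"targets":[[[-0.05,-0.6,0],[0,0,0.7]],[[-0.11,-1.2,0],[0,0,1.6]],[[-0.17,-1.8,0],[0,0,2.7]],[[-0.24,-2.4,0],[0,0,4]],[[-0.31,-3,0],[0,0,5.4]],[[-0.37,-3.6,0],[0,0,7.1]],[[-0.41,-4.2,0],[0,0,8.7]],[[-0.44,-4.8,0],[0,0,10.3]]]}'
python3 step.py -.165 | head -16
```

```text
clock: 8.25
eef_pos: [0.5235, -0.2256, 0.0793]
eef_rot: [179.9, -0.1, -8.3]
ft_force: [-0.5, -1.3, 7.2]
width: 0.0073
grasp_force: 59.0
[-0.4639  0.0619 -0.233 ] [-0.5 -1.3  7.2] [-0.34  0.12  0.17] [ 0.5235 -0.2256  0.0793] [ 1.7992e+02 -8.0000e-02 -8.3000e+00]
trolley in tool frame ((0.1459328532218933, 0.0020208433270454407), (0.09211303293704987, 0.11013651639223099), 0.23698469996452332)
nose dock -0.32331943395178475 0.02841172685912319 expect -0.3228015102762931 0.028433354353268825
0.3380861517678723 [-2.9 -4.  -2.8 -0.6  1.9  4.3  5.8  5.4  1.1 -0.5 -0.   0.1] 0.005728921141149694 0.002565425057182438
x-0.06 y-0.51 turn+0.9 [-0.459  0.061 -0.248] 0.009
x-0.12 y-1.03 turn+1.8 [-0.454  0.059 -0.264] 0.01
x-0.18 y-1.54 turn+2.8 [-0.449  0.058 -0.281] 0.011
x-0.24 y-2.06 turn+3.8 [-0.444  0.057 -0.3  ] 0.012
x-0.29 y-2.58 turn+5.0 [-0.439  0.055 -0.32 ] 0.013
x-0.33 y-3.10 turn+6.1 [-0.434  0.053 -0.34 ] 0.015
x-0.35 y-3.62 turn+7.2 [-0.43   0.052 -0.359] 0.016
x-0.36 y-4.14 turn+8.3 [-0.425  0.05  -0.377] 0.018
x-0.36 y-4.66 turn+9.2 [-0.42   0.048 -0.394] 0.02
x-0.34 y-5.17 turn+10.1 [-0.415  0.046 -0.41 ] 0.022
x-0.31 y-5.69 turn+10.9 [-0.411  0.044 -0.424] 0.024
x-0.26 y-6.20 turn+11.6 [-0.406  0.042 -0.435] 0.026
```

```bash
sed -i 's/np.sin(th)\])-D/np.sin(th)])+.0015*np.array([-np.sin(th),np.cos(th)])-D/' plan.py
python3 -m jog '{"targets":[[[-0.06,-0.5,0],[0,0,0.9]],[[-0.12,-1.0,0],[0,0,1.8]],[[-0.2,-1.7,0],[0,0,3.1]],[[-0.27,-2.4,0],[0,0,4.5]],[[-0.33,-3.1,0],[0,0,6.1]],[[-0.36,-3.9,0],[0,0,7.8]],[[-0.36,-4.7,0],[0,0,9.2]],[[-0.31,-5.7,0],[0,0,10.9]]]}'
python3 step.py -.165 | head -24
```

```text
clock: 9.15
eef_pos: [0.5285, -0.1688, 0.0793]
eef_rot: [179.9, -0.1, -19.2]
ft_force: [-1.4, -1.7, 7.9]
width: 0.0079
grasp_force: 59.1
[-0.41    0.0452 -0.4236] [-1.4 -1.7  7.9] [-0.39  0.24  0.07] [ 0.5285 -0.1688  0.0793] [ 1.7992e+02 -7.0000e-02 -1.9220e+01]
trolley in tool frame ((0.14576759934425354, 0.002173658460378647), (0.09196504950523376, 0.10991832613945007), 0.47946470975875854)
nose dock -0.27103577127189465 -0.0090711101412046 expect -0.2777771739823486 -0.01440636844443708
0.3043974010094977 [-1.1 -1.   0.6  2.8  4.9  6.4  5.9  1.5 -0.5 -0.1  0.   0.1] 0.005585517495613382 0.0021026042967945964
x-0.03 y-0.63 turn+0.4 [-0.404  0.043 -0.431] 0.025
x-0.05 y-1.26 turn+0.8 [-0.398  0.04  -0.437] 0.028
x-0.07 y-1.89 turn+1.2 [-0.393  0.037 -0.444] 0.03
x-0.08 y-2.52 turn+1.5 [-0.387  0.035 -0.45 ] 0.033
x-0.08 y-3.16 turn+1.7 [-0.381  0.032 -0.453] 0.036
x-0.06 y-3.79 turn+1.7 [-0.376  0.029 -0.453] 0.038
x-0.03 y-4.42 turn+1.5 [-0.37   0.026 -0.45 ] 0.041
x+0.01 y-5.05 turn+1.1 [-0.364  0.024 -0.443] 0.042
x+0.07 y-5.68 turn+0.5 [-0.359  0.021 -0.432] 0.04
x+0.14 y-6.31 turn-0.4 [-0.353  0.018 -0.417] 0.035
x+0.22 y-6.94 turn-1.5 [-0.347  0.016 -0.398] 0.03
x+0.30 y-7.57 turn-2.8 [-0.341  0.013 -0.375] 0.026
x+0.38 y-8.21 turn-4.3 [-0.335  0.011 -0.348] 0.022
x+0.46 y-8.85 turn-6.1 [-0.329  0.009 -0.317] 0.018
x+0.54 y-9.50 turn-8.1 [-0.323  0.007 -0.283] 0.015
x+0.60 y-10.14 turn-10.2 [-0.317  0.006 -0.246] 0.013
x+0.65 y-10.80 turn-12.4 [-0.311  0.004 -0.207] 0.011
x+0.67 y-11.45 turn-14.7 [-0.305  0.003 -0.168] 0.01
x+0.67 y-12.11 turn-16.9 [-0.299  0.002 -0.129] 0.009
x+0.64 y-12.76 turn-19.0 [-0.292  0.001 -0.091] 0.008
```

```bash
python3 -m jog '{"targets":[[[-0.03,-0.6,0],[0,0,0.4]],[[-0.05,-1.2,0],[0,0,0.8]],[[-0.07,-1.9,0],[0,0,1.2]],[[-0.08,-2.5,0],[0,0,1.5]],[[-0.08,-3.1,0],[0,0,1.7]],[[-0.06,-3.8,0],[0,0,1.7]],[[-0.03,-4.4,0],[0,0,1.5]],[[0.01,-5,0],[0,0,1.1]]]}'
python3 step.py -.165 | head -24; python3 -c "
from h import *
p=camera('top');cv2.imwrite('pics/t3.png',cv2.resize(p['image'][130:310,200:460],None,fx=3,fy=3,interpolation=cv2.INTER_CUBIC))"
```

```text
clock: 10.05
eef_pos: [0.5451, -0.1213, 0.0792]
eef_rot: [180.0, -0.1, -20.2]
ft_force: [-0.8, -0.7, 6.6]
width: 0.0077
grasp_force: 59.3
[-0.3644  0.0237 -0.4415] [-0.8 -0.7  6.6] [-0.36  0.2  -0.06] [ 0.5451 -0.1213  0.0792] [ 1.7995e+02 -7.0000e-02 -2.0240e+01]
trolley in tool frame ((0.1459738314151764, 0.0017989575862884521), (0.09167148172855377, 0.1097620502114296), 0.009923707693815231)
nose dock -0.22551313947630924 -0.03075893591123648 expect -0.23333295795538223 -0.03822336845799765
0.3167097700174432 [ 1.4  3.1  4.8  6.   6.4  4.6  0.4 -0.4 -0.1  0.  -0.   0.1] 0.00556945201802856 0.001711781550451062
x+0.05 y-0.69 turn-0.7 [-0.358  0.021 -0.43 ] 0.04
x+0.11 y-1.37 turn-1.6 [-0.352  0.018 -0.414] 0.034
x+0.18 y-2.06 turn-2.8 [-0.346  0.015 -0.393] 0.029
x+0.25 y-2.75 turn-4.3 [-0.339  0.013 -0.367] 0.024
x+0.32 y-3.44 turn-6.0 [-0.333  0.01  -0.337] 0.02
x+0.39 y-4.14 turn-7.9 [-0.326  0.008 -0.303] 0.016
x+0.45 y-4.84 turn-10.1 [-0.32   0.006 -0.266] 0.013
x+0.50 y-5.55 turn-12.4 [-0.313  0.005 -0.225] 0.011
x+0.52 y-6.26 turn-14.8 [-0.306  0.003 -0.183] 0.009
x+0.52 y-6.97 turn-17.3 [-0.3    0.002 -0.14 ] 0.008
x+0.48 y-7.68 turn-19.7 [-0.293  0.001 -0.098] 0.008
x+0.39 y-8.38 turn-21.8 [-0.286  0.001 -0.062] 0.007
x+0.26 y-9.07 turn-23.6 [-0.279  0.001 -0.03 ] 0.007
x+0.06 y-9.73 turn-24.8 [-0.272  0.    -0.009] 0.006
x-0.19 y-10.37 turn-25.4 [-0.266  0.     0.001] 0.006
x-0.47 y-10.99 turn-25.5 [-0.259  0.     0.003] 0.006
x-0.77 y-11.61 turn-25.4 [-0.252  0.     0.003] 0.006
x-1.07 y-12.22 turn-25.3 [-0.245  0.     0.   ] 0.007
x-1.37 y-12.84 turn-25.2 [-0.238  0.    -0.002] 0.007
x-1.67 y-13.46 turn-25.1 [-0.231  0.    -0.003] 0.007
```

View pics/t3.png

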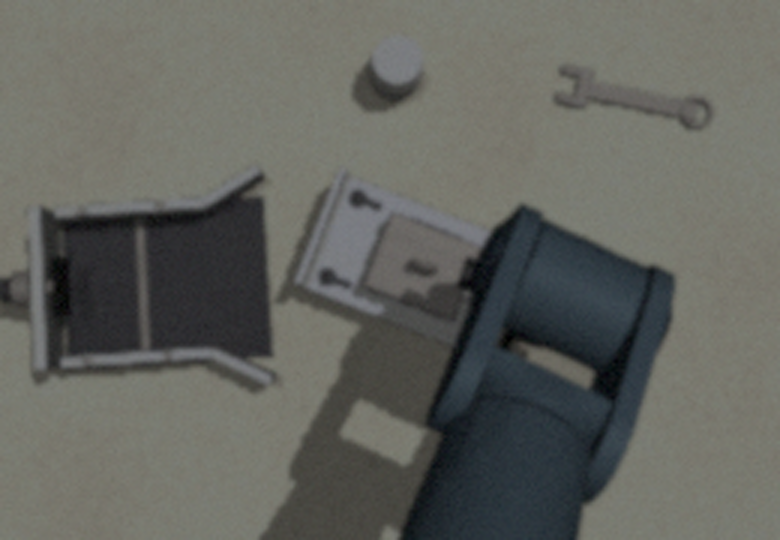

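The picture shows the trolley swung about 25° towards the axis, with its nose plate at (342,175)-(297,285). The mouth flares are at (265,175) and (272,380), both castors trail, and the jar is well clear. I continue.

```bash
python3 -m jog '{"targets":[[[0.05,-0.7,0],[0,0,-0.7]],[[0.11,-1.4,0],[0,0,-1.6]],[[0.18,-2.06,0],[0,0,-2.8]],[[0.25,-2.75,0],[0,0,-4.3]],[[0.32,-3.44,0],[0,0,-6]],[[0.39,-4.14,0],[0,0,-7.9]],[[0.45,-4.84,0],[0,0,-10.1]],[[0.5,-5.55,0],[0,0,-12.4]]]}'
python3 step.py -.165 | head -24
```

```text
clock: 11.0
eef_pos: [0.5693, -0.071, 0.0793]
eef_rot: [180.0, -0.1, -7.8]
ft_force: [-0.8, -1.9, 5.6]
width: 0.008
grasp_force: 59.2
[-0.3136  0.0045 -0.2242] [-0.8 -1.9  5.6] [-0.4   0.01 -0.12] [ 0.5693 -0.071   0.0793] [ 1.7995e+02 -1.0000e-01 -7.7900e+00]
trolley in tool frame ((0.14192333817481995, 0.0005558468401432037), (0.10974718630313873, 0.08361644297838211), 89.82037353515625)
nose dock -0.16986883154869478 -0.023955439826003528 expect -0.17218619083990436 -0.027712376958522654
0.2981126023760819 [ 4.   6.6  6.3  3.  -0.1 -0.4 -0.2  0.   0.  -0.  -0.   0. ] 0.005589885155324416 0.001275129292560305
x+0.12 y-0.64 turn-1.7 [-0.307  0.003 -0.195] 0.009
x+0.26 y-1.28 turn-3.8 [-0.301  0.002 -0.158] 0.007
x+0.39 y-1.94 turn-6.2 [-0.295  0.001 -0.116] 0.007
x+0.49 y-2.59 turn-8.5 [-0.288  0.001 -0.075] 0.007
x+0.54 y-3.25 turn-10.6 [-0.282  0.    -0.039] 0.007
x+0.53 y-3.89 turn-12.0 [-0.276  0.    -0.014] 0.006
x+0.46 y-4.53 turn-12.9 [-0.269  0.     0.001] 0.007
x+0.34 y-5.16 turn-13.2 [-0.263  0.     0.007] 0.006
x+0.19 y-5.78 turn-13.2 [-0.257  0.     0.006] 0.006
x+0.04 y-6.40 turn-13.1 [-0.25   0.     0.004] 0.006
x-0.12 y-7.02 turn-12.9 [-0.244  0.     0.002] 0.007
x-0.27 y-7.64 turn-12.9 [-0.237  0.     0.   ] 0.007
x-0.41 y-8.26 turn-12.8 [-0.231  0.    -0.001] 0.007
x-0.55 y-8.88 turn-12.8 [-0.225  0.    -0.001] 0.007
x-0.70 y-9.50 turn-12.8 [-0.218  0.    -0.001] 0.007
x-0.84 y-10.12 turn-12.8 [-0.212  0.    -0.001] 0.007
x-0.98 y-10.74 turn-12.8 [-0.206  0.    -0.001] 0.007
x-1.12 y-11.37 turn-12.8 [-0.199  0.    -0.001] 0.007
x-1.26 y-11.99 turn-12.8 [-0.193  0.    -0.001] 0.007
x-1.40 y-12.61 turn-12.8 [-0.186  0.    -0.001] 0.007
```

Five rows, then check the fit at the entry.

```bash
python3 -m jog '{"targets":[[[0.12,-0.64,0],[0,0,-1.7]],[[0.26,-1.28,0],[0,0,-3.8]],[[0.39,-1.94,0],[0,0,-6.2]],[[0.49,-2.6,0],[0,0,-8.5]],[[0.54,-3.25,0],[0,0,-10.6]],[[0.54,-3.5,0],[0,0,-11.2]],[[0.54,-3.5,0],[0,0,-11.2]]]}'
python3 step.py -.165 | head -20; python3 -c "
from h import *
p=camera('top');cv2.imwrite('pics/t4.png',cv2.resize(p['image'][170:290,200:360],None,fx=5,fy=5,interpolation=cv2.INTER_CUBIC))"
```

```text
clock: 11.8
eef_pos: [0.5796, -0.0365, 0.0792]
eef_rot: [180.0, -0.1, 3.4]
ft_force: [0.9, 0.6, 6.1]
width: 0.0073
grasp_force: 59.1
[-2.792e-01 -1.000e-04 -2.940e-02] [0.9 0.6 6.1] [ 0.03 -0.23  0.06] [ 0.5796 -0.0365  0.0792] [ 1.7999e+02 -1.4000e-01  3.3600e+00]
trolley in tool frame ((0.11715763807296753, 0.0007885023951530457), (0.03407083824276924, 0.10958994925022125), 1.0042853355407715)
nose dock -0.13282182085093894 -0.00298244333582071 expect -0.13429430460396397 -0.004350639252008042
0.1487351299402964 [ 4.4  1.5 -0.2 -0.4 -0.3 -0.1  0.   0.   0.  -0.  -0.  -0. ] 0.005284253609181486 0.0009804866118152925
x+0.09 y-0.59 turn-1.2 [-0.273 -0.    -0.008] 0.006
x+0.13 y-1.18 turn-1.9 [-0.267 -0.     0.004] 0.007
x+0.12 y-1.77 turn-2.1 [-0.262 -0.     0.008] 0.006
x+0.10 y-2.36 turn-2.1 [-0.256 -0.     0.007] 0.006
x+0.07 y-2.94 turn-2.0 [-0.25  -0.     0.006] 0.006
x+0.04 y-3.53 turn-1.9 [-0.244 -0.     0.004] 0.007
x+0.01 y-4.12 turn-1.8 [-0.238 -0.     0.002] 0.007
x-0.01 y-4.71 turn-1.7 [-0.232 -0.     0.001] 0.007
x-0.03 y-5.29 turn-1.7 [-0.226 -0.     0.   ] 0.007
x-0.05 y-5.88 turn-1.7 [-0.22 -0.   -0.  ] 0.007
x-0.06 y-6.47 turn-1.7 [-0.215 -0.    -0.   ] 0.007
x-0.08 y-7.06 turn-1.7 [-0.209 -0.     0.   ] 0.007
x-0.10 y-7.65 turn-1.7 [-0.203 -0.     0.   ] 0.007
x-0.12 y-8.23 turn-1.7 [-0.197 -0.     0.   ] 0.007
x-0.13 y-8.82 turn-1.7 [-0.191 -0.     0.   ] 0.007
x-0.15 y-9.41 turn-1.7 [-0.185 -0.     0.   ] 0.007
```

View pics/t4.png

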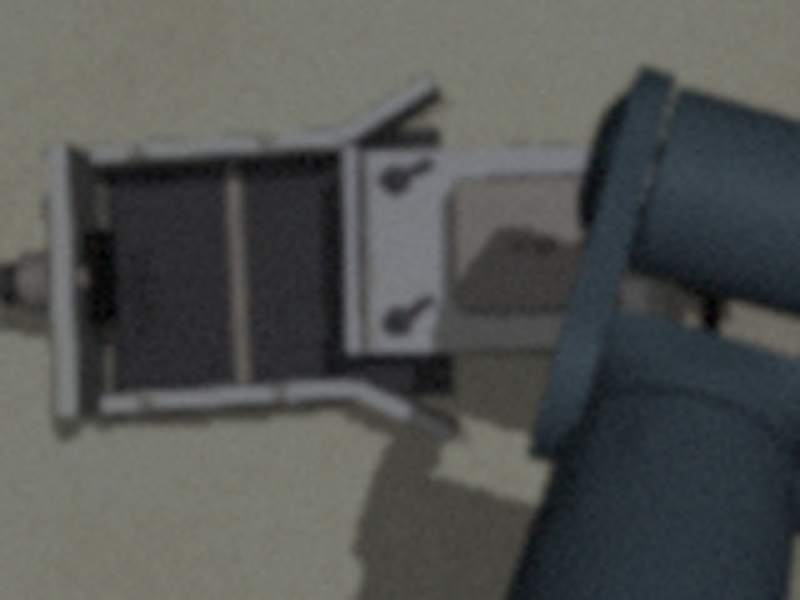

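The plate (345,148)-(352,355) is in the throat. It sits closer to the upper (right) guide, by about 4-5 mm at the nose, which agrees with the pose estimate. I straighten while creeping in.

```bash
python3 -m jog '{"targets":[[[0.08,-0.25,0],[0,0,-1.0]],[[0.14,-0.5,0],[0,0,-1.8]],[[0.14,-0.8,0],[0,0,-2.1]],[[0.13,-1.2,0],[0,0,-2.2]],[[0.12,-1.6,0],[0,0,-2.2]],[[0.1,-2.1,0],[0,0,-2.2]],[[0.08,-2.6,0],[0,0,-2.1]],[[0.07,-2.9,0],[0,0,-2.0]]]}'
cat > gap.py <<'E'
from plan import *
# compare plate with guides in the same top picture: dock-frame lateral extents from depth
t=camera('top');C=cloud(t);x=(C[:,:2]-D)@u;y=(C[:,:2]-D)@n;z=C[:,2]
a0=pose();nx=a0[0]+.145
m=(x>nx-.02)&(x<nx+.004)&(z>.07)&(z<.09)&(abs(y)<.08);print('plate y',np.percentile(y[m],[1,99]),m.sum())
g=(x>-.125)&(x<-.02)&(z>.045)&(z<.062)
for s in(1,-1):
    k=g&(s*y>.057)&(s*y<.08);print('guide y med',np.median(y[k]),np.percentile(y[k],[2,98]),k.sum())
E
python3 gap.py;python3 step.py -.165 | head -18
```

```text
clock: 12.75
eef_pos: [0.5786, -0.0079, 0.0793]
eef_rot: [179.9, -0.1, 5.3]
ft_force: [1.8, -1.8, 5.1]
width: 0.0076
grasp_force: 59.1
plate y [-0.05480837  0.05226975] 140
guide y med 0.06647910312866553 [0.06167977 0.07135637] 154
guide y med -0.0669542389393371 [-0.07203149 -0.06226471] 155
[-0.2503 -0.      0.005 ] [ 1.  -0.8  5.5] [-0.06 -0.29 -0.03] [ 0.5785 -0.0074  0.0792] [ 1.7997e+02 -1.4000e-01  5.3400e+00]
trolley in tool frame ((0.10255249589681625, -5.3707510232925415e-05), (0.10840269923210144, 0.0049550398252904415), 89.99433898925781)
nose dock -0.01053511270059371 0.003235457463938941 expect -0.10525273533437757 0.0007075604683013365
0.0009130982348742984 [-0.2 -0.3 -0.2 -0.   0.   0.   0.   0.  -0.  -0.   0.   0. ] 0.006315087417292441 0.0007317368742920777
x-0.01 y-0.59 turn+0.1 [-0.244  0.     0.003] 0.007
x-0.01 y-1.17 turn+0.2 [-0.239  0.     0.002] 0.007
x-0.02 y-1.76 turn+0.3 [-0.233  0.     0.   ] 0.007
x-0.02 y-2.34 turn+0.3 [-0.227  0.    -0.   ] 0.007
x-0.01 y-2.93 turn+0.3 [-0.221  0.    -0.   ] 0.007
x-0.01 y-3.51 turn+0.3 [-0.215  0.    -0.   ] 0.007
x-0.01 y-4.10 turn+0.3 [-0.209  0.    -0.   ] 0.007
x-0.00 y-4.68 turn+0.3 [-0.203  0.    -0.   ] 0.007
x-0.00 y-5.27 turn+0.3 [-0.198  0.    -0.   ] 0.007
x+0.00 y-5.85 turn+0.3 [-0.192  0.    -0.   ] 0.007
x+0.01 y-6.44 turn+0.3 [-0.186  0.    -0.   ] 0.007
x+0.01 y-7.02 turn+0.3 [-0.18  0.   -0.  ] 0.007
x+0.01 y-7.61 turn+0.3 [-0.174  0.    -0.   ] 0.007
x+0.01 y-8.20 turn+0.3 [-0.168  0.    -0.   ] 0.007
```

Centred in the bay with about 1 mm offset. I go straight on to just before the rib.

```bash
python3 -m jog '{"targets":[[[0,-0.4,0],[0,0,0.1]],[[-0.01,-0.9,0],[0,0,0.2]],[[-0.01,-1.4,0],[0,0,0.3]],[[-0.01,-1.9,0],[0,0,0.3]],[[-0.01,-2.4,0],[0,0,0.3]],[[-0.01,-2.9,0],[0,0,0.3]],[[-0.01,-3.4,0],[0,0,0.3]],[[-0.01,-3.9,0],[0,0,0.3]]]}'
python3 -m jog '{"targets":[[[0,-0.4,0],[0,0,0]],[[0,-0.8,0],[0,0,0]],[[0,-1.2,0],[0,0,0]],[[0,-1.6,0],[0,0,0]],[[0,-2,0],[0,0,0]],[[0,-2.4,0],[0,0,0]],[[0,-2.7,0],[0,0,0]],[[0,-2.8,0],[0,0,0]]]}'
python3 gap.py; python3 -c "
from plan import *
a=pose();s=telemetry.get_state();print(np.round(a,4),a[0]+.145,s['ft_force'])"
```

```text
clock: 13.7
eef_pos: [0.5751, 0.0309, 0.0793]
eef_rot: [179.9, -0.2, 5.0]
ft_force: [2.4, -0.5, 5.4]
width: 0.008
grasp_force: 59.1
clock: 14.5
eef_pos: [0.5727, 0.059, 0.0793]
eef_rot: [180.0, -0.2, 5.0]
ft_force: [2.2, -0.8, 4.9]
width: 0.0076
grasp_force: 59.0
plate y [-0.05428965  0.05292758] 148
guide y med 0.06644943796679245 [0.06166223 0.07136614] 138
guide y med -0.06700858661334344 [-0.07210822 -0.06225936] 154
[-0.1835 -0.0002 -0.0003] -0.03849101721040962 [2.76367341 0.17188153 4.29992918]
```

```bash
for i in 1; do python3 -m jog '{"targets":[[[0,-0.15,0],[0,0,0]],[[0,-0.3,0],[0,0,0]],[[0,-0.45,0],[0,0,0]],[[0,-0.6,0],[0,0,0]],[[0,-0.75,0],[0,0,0]],[[0,-0.9,0],[0,0,0]],[[0,-1.05,0],[0,0,0]],[[0,-1.2,0],[0,0,0]]]}';
python3 -m jog '{"targets":[[[0,-0.1,0],[0,0,0]],[[0,-0.2,0],[0,0,0]],[[0,-0.3,0],[0,0,0]],[[0,-0.4,0],[0,0,0]],[[0,-0.5,0],[0,0,0]],[[0,-0.6,0],[0,0,0]],[[0,-0.7,0],[0,0,0]],[[0,-0.7,0],[0,0,0]]]}'; done; python3 -c "
from plan import *
a=pose();s=telemetry.get_state();print(np.round(a,4),a[0]+.145,s['ft_force'])"
```

```text
clock: 15.35
eef_pos: [0.5704, 0.0711, 0.0782]
eef_rot: [-180.0, -0.0, 5.0]
ft_force: [1.8, -0.4, 1.9]
width: 0.0074
grasp_force: 58.9
clock: 16.15
eef_pos: [0.57, 0.0779, 0.0786]
eef_rot: [-180.0, -0.0, 5.1]
ft_force: [2.0, 1.9, 3.9]
width: 0.0077
grasp_force: 59.1
[-0.1645  0.0008  0.    ] -0.019496014291257385 [2.03974145 1.93917801 3.85242548]
```

Over the rib's crest: the force reversed sign as the castors ran down. Now I creep to the stop by feel.

```bash
python3 -m jog '{"targets":[[[0,-0.05,0],[0,0,0]],[[0,-0.1,0],[0,0,0]],[[0,-0.15,0],[0,0,0]],[[0,-0.2,0],[0,0,0]],[[0,-0.25,0],[0,0,0]],[[0,-0.3,0],[0,0,0]],[[0,-0.35,0],[0,0,0]],[[0,-0.4,0],[0,0,0]]]}'; python3 -m jog '{"targets":[[[0,-0.05,0],[0,0,0]],[[0,-0.1,0],[0,0,0]],[[0,-0.15,0],[0,0,0]],[[0,-0.2,0],[0,0,0]],[[0,-0.25,0],[0,0,0]],[[0,-0.3,0],[0,0,0]]]}'
```

```text
clock: 16.95
eef_pos: [0.5699, 0.0815, 0.079]
eef_rot: [180.0, -0.1, 5.1]
ft_force: [2.6, -0.4, 7.2]
width: 0.0079
grasp_force: 59.3
clock: 17.55
eef_pos: [0.5698, 0.0843, 0.0792]
eef_rot: [179.9, -0.1, 5.1]
ft_force: [1.7, -1.4, 7.2]
width: 0.0075
grasp_force: 59.4
```

```bash
python3 -m jog '{"targets":[[[0,-0.03,0],[0,0,0]],[[0,-0.06,0],[0,0,0]],[[0,-0.09,0],[0,0,0]],[[0,-0.12,0],[0,0,0]],[[0,-0.15,0],[0,0,0]],[[0,-0.15,0],[0,0,0]]]}'; python3 -m jog '{"targets":[[[0,-0.03,0],[0,0,0]],[[0,-0.06,0],[0,0,0]],[[0,-0.09,0],[0,0,0]],[[0,-0.09,0],[0,0,0]]]}'
```

```text
clock: 18.15
eef_pos: [0.5697, 0.0858, 0.0792]
eef_rot: [179.9, -0.1, 5.1]
ft_force: [1.4, -0.6, 7.9]
width: 0.0077
grasp_force: 59.4
clock: 18.55
eef_pos: [0.5696, 0.0867, 0.0792]
eef_rot: [179.9, -0.1, 5.1]
ft_force: [1.9, -1.4, 6.4]
width: 0.0075
grasp_force: 59.4
```

```bash
J='{"targets":[[[0,-0.03,0],[0,0,0]],[[0,-0.06,0],[0,0,0]],[[0,-0.09,0],[0,0,0]],[[0,-0.09,0],[0,0,0]]]}'; python3 -m jog '{"targets":[[[0,-0.03,0],[0,0,0]],[[0,-0.06,0],[0,0,0]],[[0,-0.09,0],[0,0,0]],[[0,-0.09,0],[0,0,0]]]}'|grep -E 'pos|ft'; python3 -m jog '{"targets":[[[0,-0.03,0],[0,0,0]],[[0,-0.06,0],[0,0,0]],[[0,-0.09,0],[0,0,0]],[[0,-0.09,0],[0,0,0]]]}'|grep -E 'pos|ft'
```

```text
eef_pos: [0.5695, 0.0876, 0.0792]
ft_force: [1.9, -1.1, 8.1]
eef_pos: [0.5696, 0.0877, 0.0793]
ft_force: [1.7, -4.4, 7.2]
```

```bash
python3 -m jog '{"targets":[[[0,-0.02,0],[0,0,0]],[[0,-0.04,0],[0,0,0]],[[0,-0.06,0],[0,0,0]],[[0,-0.06,0],[0,0,0]]]}'
```

```text
clock: 19.75
eef_pos: [0.5696, 0.0878, 0.0792]
eef_rot: [179.8, -0.1, 5.1]
ft_force: [2.7, -6.5, 7.0]
width: 0.0078
grasp_force: 59.4
```

```bash
python3 -m jog '{"targets":[[[0,-0.03,0],[0,0,0]],[[0,-0.06,0],[0,0,0]],[[0,-0.09,0],[0,0,0]],[[0,-0.11,0],[0,0,0]],[[0,-0.11,0],[0,0,0]],[[0,-0.11,0],[0,0,0]],[[0,-0.11,0],[0,0,0]],[[0,-0.11,0],[0,0,0]]]}'; python3 -m jog '{"targets":[[[0,0,0],[0,0,0]],[[0,0,0],[0,0,0]],[[0,0,0],[0,0,0]],[[0,0,0],[0,0,0]]]}';python3 -c "
from plan import *
a=pose();s=telemetry.get_state();print(np.round(a,4),a[0]+.145,s['ft_force'])"
```

```text
clock: 20.55
eef_pos: [0.5697, 0.0878, 0.0792]
eef_rot: [179.7, -0.1, 5.1]
ft_force: [2.3, -10.2, 7.9]
width: 0.0081
grasp_force: 59.4
clock: 20.95
eef_pos: [0.5697, 0.0878, 0.0792]
eef_rot: [179.7, -0.1, 5.1]
ft_force: [2.5, -10.6, 7.8]
width: 0.0073
grasp_force: 59.4
[-0.1546  0.0002  0.0007] -0.00955826505745741 [  2.45507285 -10.57058765   7.81000876]
```

```bash
python3 -m jog '{"targets":[[[0,0,0],[0,0,0]],[[0,0,0],[0,0,0]],[[0,0,0],[0,0,0]],[[0,0,0],[0,0,0]],[[0,0.05,0],[0,0,0]],[[0,0.1,0],[0,0,0]],[[0,0.16,0],[0,0,0]],[[0,0.2,0],[0,0,0]]]}'; python3 -m jog '{"targets":[[[0,0,0],[0,0,0]],[[0,0,0],[0,0,0]]]}' | grep ft;  python3 -m jog '{"targets":[[[0,0,0],[0,0,0]],[[0,0,0],[0,0,0]],[[0,0,0],[0,0,0]],[[0,0,0],[0,0,0]],[[0,0,0],[0,0,0]],[[0,0,0],[0,0,0]]]}' 4.2
```

```text
clock: 21.75
eef_pos: [0.5696, 0.0877, 0.0792]
eef_rot: [179.9, -0.1, 5.1]
ft_force: [1.9, -1.5, 7.3]
width: 0.008
grasp_force: 59.4
ft_force: [2.4, -3.4, 6.9]
clock: 22.55
eef_pos: [0.5686, 0.0886, 0.0781]
eef_rot: [-180.0, 0.0, 5.1]
ft_force: [0.1, 0.1, -0.7]
width: 0.0422
grasp_force: 0.0
```

Released. I lift straight up and back away, then look.

```bash
python3 -m jog '{"targets":[[[0,0,-0.5],[0,0,0]],[[0,0,-1.5],[0,0,0]],[[0,0,-3],[0,0,0]],[[0,0,-5],[0,0,0]],[[0,0.5,-8],[0,0,0]],[[0,2,-11],[0,0,0]],[[0,5,-14],[0,0,0]],[[0,8,-16],[0,0,0]]]}'
python3 -m jog '{"targets":[[[0,4,0],[0,0,0]],[[0,8,0],[0,0,0]],[[0,10,0],[0,0,0]],[[0,10,0],[0,0,0]],[[0,10,0],[0,0,0]]]}' | grep -E 'pos|clock'
python3 - <<'E'
from plan import *
t=camera('top');cv2.imwrite('pics/t5.png',cv2.resize(t['image'][170:290,200:360],None,fx=5,fy=5,interpolation=cv2.INTER_CUBIC))
C=cloud(t);x=(C[:,:2]-D)@u;y=(C[:,:2]-D)@n;z=C[:,2]
m=(z>.07)&(abs(y)<.08)&(x>-.3)&(x<.0);m2=m&(z<.09)&(x>-.02)
print(np.percentile(y[m2],[1,99]));b=m&(x<-.16);r=cv2.minAreaRect(np.c_[x,y][b].astype(np.float32));print('bar',r)
for q,zz in dict(nose=.063,handle=.095).items():
    for a in nets.pinpoint(t,q)[:1]: w=onz(t,a['centre'],zz)[:2]-D;print(q,a['confidence'],w@u,w@n)
E
```

```text
clock: 23.35
eef_pos: [0.5769, 0.0081, 0.2429]
eef_rot: [179.9, -0.3, 5.1]
ft_force: [-0.1, -0.5, -0.4]
width: 0.0419
grasp_force: 0.0
clock: 23.85
eef_pos: [0.5848, -0.0907, 0.2394]
[-0.05336437  0.05354359]
bar ((-0.22725909948349, 0.02968350052833557), (0.0904485359787941, 0.17424845695495605), 48.646183013916016)
nose 0.93 -0.0021064934571999277 0.002677078037800354
handle 0.73 -0.19341501474894515 -0.007686426587916118
```

View pics/t5.png

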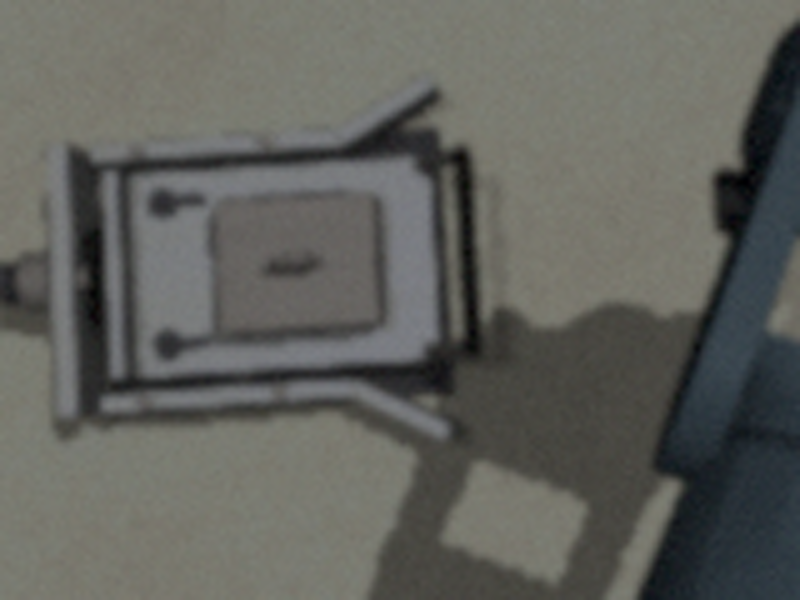

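The trolley sits square and centred, with its nose against the pad (about 105,270). Both pointers (160,203)→(200,200) and (168,347)→(212,343) trail straight, and the bar at (465,250) is free of the gripper. I hand it in.

```bash
python3 -c "
from h import *
print(workorder.job_done())"
```

```text
the job is handed in; nothing more can be done
None
```

The trolley is parked square in the bay against the stop with both castors straight; I pressed it on at about 10 N for over a second, let go, and handed the job in at about 24 s, but no verdict came back.

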